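# Centre the wobbly tasting cup on its stand

### The job

Two tasting cups stand ready to be served, each on its own round wooden stand; one has slipped well off centre. Tap that cup gently with the fingertips until it stands upright in the middle of its stand. Do not grip, lift or tip it over, do not shift the stands, and leave the other cup and everything else alone.

Things in the scene. Friction and masses are not known exactly. Their poses are not given: they have to be found in the camera images.
- cup_a: The cup that stands off centre, 22 to 33 mm from the middle of its stand, in any direction. Footed steel cup with a fixed round chocolate on top, 70-120 g: foot disc 36 mm across, 8 mm thick; stem 10-12 mm; bowl at most 29 mm; 52 mm tall. Top-heavy: pushed high (bowl, chocolate) it may tip over, pushed at the foot it slides. Origin: centre of the foot's underside; z up.
- stand_a: The stand under the off-centre cup; left or right varies. A round dark-wood stand, 110 mm across, 40 mm high (flat top 40 mm above its origin), 0.4 kg, loose on the steel table. Origin: centre of its underside; z up.
- cup_b: The other cup, already centred on its own stand, same shape and size as the first. Leave it alone. Origin: centre of the foot's underside; z up.
- stand_b: The stand under the already centred cup. A round dark-wood stand, 110 mm across, 40 mm high (flat top 40 mm above its origin), 0.4 kg, loose on the steel table. Origin: centre of its underside; z up.
- tub: Bystander: white plastic tub with a grey lid, 106 mm across, 68 mm high, to the robot's left. Origin: centre of its underside.
- spoon_pot: Bystander: open metal pot 84 mm across and 85 mm high with spoons standing in it up to 146 mm high and 50 mm out from its axis, to the robot's right. Origin: centre of its underside.
Not all that is in view belongs to the job. What is shaped like the cup_a but pink is not meant. What is shaped like the stand_a but pink is not meant.

How it is judged:
At the end, for the whole second after the job is handed in: The off-centre cup stands upright and still on its stand, its axis within 6 mm of the stand's axis; the stands and the other cup are within 10 mm, the tub and spoon pot within 15 mm, of where they began (horizontal distance between cup_a and stand_a below 0.006 m and angle between each of cup_a, cup_b's own z axis and vertical below 0.06 rad and z of cup_a in the frame of stand_a between 0.037 and 0.043 m and linear speed of cup_a below 0.01 m/s and angular speed of cup_a below 0.2 rad/s and distance of each of stand_a, stand_b, cup_b from where it was at the start of the episode below 0.01 m and distance of each of tub, spoon_pot from where it was at the start of the episode below 0.015 m); the robot touches nothing.
It fails at once if the cup is tipped over (tilted more than 20 degrees) or knocked off its stand (angle between cup_a's own z axis and vertical above 0.35 rad or z of cup_a in the frame of stand_a below 0.03 m).
It fails at once if the cup is lifted 10 mm or more off its stand (z of cup_a in the frame of stand_a above 0.05 m).
It fails at once if the cup is pinched or struck (fingers press it with more than 10 N) (contact force between the fingers and cup_a above 10 N).
It fails at once if the stand under the cup is shifted more than 10 mm (distance of stand_a from where it was at the start of the episode above 0.01 m).
It fails at once if the other cup or its stand is shifted more than 10 mm, or the tub or spoon pot more than 15 mm (distance of any of cup_b, stand_b from where it was at the start of the episode above 0.01 m or distance of any of tub, spoon_pot from where it was at the start of the episode above 0.015 m).
It also fails if it takes over 48 s, if anything falls off the work surface, if the arm or the gripper's body presses on something with over 40 N, if the wrist force passes 120 N, or if a joint passes its speed limit or range.

### The arm

A 7-joint arm with a two-finger parallel gripper is mounted at the origin on the work surface. World frame = base frame: x ahead of the robot, y to its left, z up, the work surface at z = 0. Lengths are in m, angles in rad, forces in N, time in s.
With the tool pointing down it reaches from about 0.35 to 0.9 m from the base axis. Payload 19.9 kg.
Tool frame: the origin (TCP) lies midway between the tips of the shut fingers; the grasp point (between the pads) lies 19 mm behind it; z points along the fingers, y is the line along which they close (so a half turn about z gives the same grasp; the last joint's range is limited). The gripper opens to 94 mm and grips with 3 to 60 N. Pads are 16 mm wide; open, the fingers measure 119 mm over their backs; the gripper's body (75 mm by 177 mm) begins 78 mm behind the grasp point.
Start: joints at [-1.224, 0.417, -0.01, 1.614, 0.005, 1.111, -0.053], TCP at [0.236, 0.579, 0.205] pointing down, gripper open.
Joint ranges: [-2.81, 2.81], [-0.39, 2.02], [-1.27, 1.25], [0.06, 2.57], [-1.19, 4.33], [0.19, 2], [-2.82, 2.82]. Speed limits (rad/s): [1.89, 1.89, 2.39, 2.39, 3.01, 3.01, 3.01].

### API

Orientations are given as a unit quaternion [x, y, z, w].
In Python, from plant import robot gives the robot as it stands.
- The arm moves only by the tool play_rows, never from a script. Its arguments are lists of equal length, an entry for each row: "dp": the shift along the tool's x, y, z scaled (see below), a list of three; "angular": the turn, a rotation vector about the tool's x, y, z scaled (see below), a list of three. In form: {"dp": [[dx, dy, dz], ...], "angular": [[wx, wy, wz], ...]}. A call has 1 to 8 rows; each row shifts and turns the commanded pose from where the row before left it, along the tool's axes as they then stand; what a row does not reach is not made up. The controller multiplies each number of a shift by 0.1 m and each number of a turn by 180 degrees. A row lasts 1/8 s, in which the tool goes at most 62.5 mm and 10.7 degrees, less where a joint would pass 70% of its speed; a pose out of reach is approached as far as the arm can. A call with a number of a shift or a turn outside -1 to 1 is refused whole. A call with a gripper value outside its range is refused whole. "gripper" is the opening, from -1 (shut) to 1 (fully open), set as the call begins (left out, the last holds). The fingers move at their own pace and stop on an object; "force" is the grip in N (left out, the last holds). Time passes only in rows, so rows that do not move let the fingers close. It gives the time, the measured TCP pose, the force, the opening and the grip force at its end, in the units of the state.
- robot.get_obs(): the state, without advancing time (a new reading comes with each control period).
- robot.camera(name): name is "scene" or "top" or "wrist"; returns the picture (420x560x3 uint8, red, green, blue); there is no depth.
- robot.camera_model(name): a dict with "intrinsics" (3x3 intrinsics, pixels), "position" and "rotation" of the camera in the world. Camera axes: x right, y down, z forward; pixel columns grow to the right and rows downward; lengths in m; the calibration is good to about 2 mm. A picture is of the moment at which its call begins: read the wrist's pose just before it. camera_model takes no time and is no camera call; for the wrist camera it gives the pose at the moment of the call.
- robot.job_done(): hands the job in; it is judged then, once.
The state is a dict: "time": time; "q": joint angles; "joint_vel": joint speeds; "joint_efforts": joint torques, N m; "tool_pos": TCP position; "orientation": TCP orientation; "wrist_force": force on the tool from outside, world axes, zero at the start; "ft_torque": the same for the moment, N m; "finger_gap": finger opening in m; "grip_force": force on a finger pad.
Only numpy, scipy, OpenCV 4.12 (cv2) and the standard library are available. Lean on these libraries where they do the work, as an engineer would, in place of code of your own. Each camera call takes 0.05 s, during which the arm holds its last target. There are 200 camera calls.

## Working session

There is one attempt and no reset: what is moved stays moved. The work goes in short steps, Python scripts to look and compute and a tool call to move; the robot and the scene stay as the last step left them, time stands still between calls to the robot, and variables do not carry over. Pictures are saved under pics/ and viewed, at most 10 in all, crops included, and the job is handed in when it is done.

Besides the shell and the picture viewer there is one more tool, called after ">>>" as name(argument=value, ...), one argument or row to a line, values as JSON. play_rows: Moves the arm, as the interface text tells. Its arguments: {"type":"object","properties":{"dp":{"type":"array"},"angular":{"type":"array"},"gripper":{"type":"number"},"force":{"type":"number"}},"required":["dp","angular"]}

```bash
mkdir -p pics; python3 - <<'E'
from plant import robot
import cv2,numpy as np
for n in("top","scene"):
    m=robot.camera_model(n);print(n,m)
    cv2.imwrite(f"pics/{n}0.png",robot.camera(n)[:,:,::-1])
print(robot.get_obs())
E
```

```text
top {'intrinsics': array([[385.84120781,   0.        , 274.69653292],
       [  0.        , 385.84120781, 213.41398841],
       [  0.        ,   0.        ,   1.        ]]), 'position': array([ 0.37658974, -0.02004701,  1.0113252 ]), 'rotation': array([ 0.70473409, -0.70317481,  0.06486757, -0.06846346])}
scene {'intrinsics': array([[521.06772209,   0.        , 278.56659361],
       [  0.        , 521.06772209, 217.33754604],
       [  0.        ,   0.        ,   1.        ]]), 'position': array([ 1.2528014 , -0.39160565,  0.94226621]), 'rotation': array([ 0.80062892,  0.48493869, -0.1825029 , -0.30086623])}
{'time': 0.1, 'q': array([-1.22452503,  0.41790983, -0.01031103,  1.61407553,  0.00471438,
        1.11069187, -0.05299809]), 'joint_vel': array([ 0.00157555, -0.00088123, -0.00129267, -0.0023447 , -0.001735  ,
        0.00038565,  0.00115863]), 'joint_efforts': array([ 1.72129585e-03, -8.52579546e+01,  6.39978703e-01, -4.26696503e+01,
       -4.89238976e-02,  1.62798003e-02,  1.03287414e-04]), 'tool_pos': array([0.23621724, 0.5782976 , 0.20490675]), 'orientation': array([ 1.92661637e-01,  9.81265108e-01, -5.27609046e-04, -5.60319582e-05]), 'wrist_force': array([0.1875841 , 1.06605271, 0.2164629 ]), 'ft_torque': array([-0.01979043,  0.00660548, -0.06615151]), 'grip_force': 0.0, 'finger_gap': 0.09385489928715572}
```

View pics/top0.png

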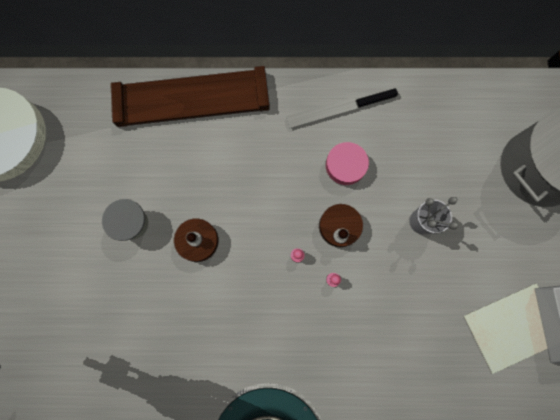

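View pics/scene0.png

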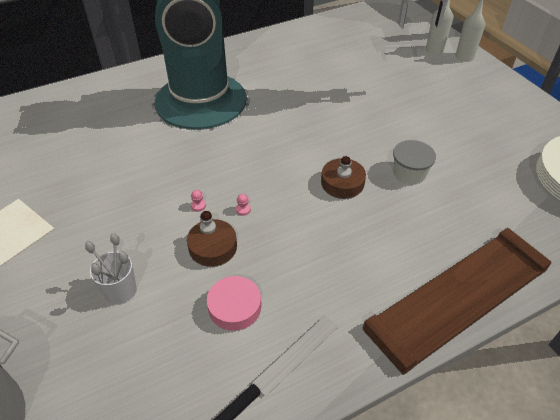

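The right cup, at about (341,234) on the stand at (341,226), looks off centre. The left cup at (194,239) sits centred on its stand at (196,240). The pink stand (347,163) and pink cups (298,255) and (334,280) are decoys. I'll confirm this in a crop and measure it.

```bash
cat > h.py <<'E'
from plant import robot
import cv2,numpy as np
from scipy.spatial.transform import Rotation as R
def rt(m):
    r=np.array(m["rotation"]); r=R.from_quat(r).as_matrix() if r.size==4 else r
    return r,np.array(m["position"]),np.array(m["intrinsics"])
def ray(m,u,v,z):
    r,p,K=rt(m); d=r@np.linalg.inv(K)@[u,v,1]; return p+d*(z-p[2])/d[2]
def proj(m,X):
    r,p,K=rt(m); c=(np.atleast_2d(X)-p)@r; q=c@K.T; return q[:,:2]/q[:,2:]
def circ(x,y,z,rad,n=72):
    t=np.linspace(0,2*np.pi,n,endpoint=False); return np.c_[x+rad*np.cos(t),y+rad*np.sin(t),0*t+z]
E
python3 - <<'E'
from h import *
out=[]
for n,boxes in(("top",[(170,215,60,50),(290,200,110,92)]),("scene",[(180,180,70,90)])):
    im=cv2.imread(f"pics/{n}0.png")
    for (x,y,w,h) in boxes:
        s=390/w if n=="top" else 4
        c=cv2.resize(im[y:y+h,x:x+w],None,fx=s,fy=s,interpolation=cv2.INTER_CUBIC)
        out.append(cv2.resize(c,(int(c.shape[1]*300/c.shape[0]),300)))
cv2.imwrite("pics/crop0.png",cv2.hconcat(out)[:, :800]) ; print([o.shape for o in out])
m=robot.camera_model("top")
for nm,u,v in(("R",341,226),("L",196,240)): print(nm,ray(m,u,v,.04))
print(ray(m,342,235,.088),ray(m,191,237.5,.088),"pink",ray(m,298,256,.04),ray(m,334,280,.04),ray(m,347,163,.04))
E
```

```text
[(300, 360, 3), (300, 358, 3), (300, 233, 3)]
R [ 0.52990572 -0.18366555  0.04      ]
L [0.4933337  0.18426121 0.04      ]
[ 0.50040021 -0.17733827  0.088     ] [0.49359366 0.18647624 0.088     ] pink [ 0.45352756 -0.07360269  0.04      ] [ 0.39440055 -0.16232053  0.04      ] [ 0.69734507 -0.20435731  0.04      ]
```

View pics/crop0.png

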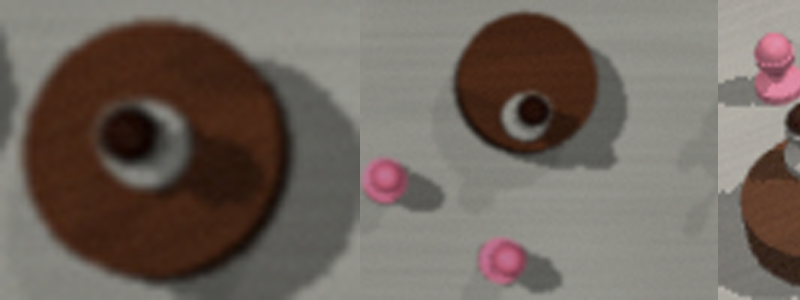

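The crop confirms it. The right dark-wood stand (about 0.53, -0.18) carries the steel cup that sits some 27 mm towards the robot. The left cup is centred and the pink things are decoys. I'll move over with the fingers about 20 mm apart so they cradle the foot without gripping it.

>>> play_rows(
  dp=[
    [0, 0, 0],
    [0, 0, 0],
    [0, 0, 0],
  ],
  angular=[
    [0, 0, -0.041],
    [0, 0, -0.041],
    [0, 0, -0.041],
  ],
  gripper=-0.57,
)

```text
time: 0.48
tool_pos: [0.2362, 0.5784, 0.2051]
orientation: [-0.001, 1.0, -0.0, -0.0]
wrist_force: [0.2, 1.0, 0.1]
finger_gap: 0.0673
grip_force: 0.0
```

>>> play_rows(
  dp=[
    [-0.27, -0.41, 0],
    [-0.27, -0.41, 0],
    [-0.27, -0.41, 0],
    [-0.27, -0.41, 0],
    [-0.27, -0.41, 0],
    [-0.27, -0.41, 0],
    [-0.27, -0.41, 0],
    [-0.27, -0.41, 0],
  ],
  angular=[
    [0, 0, 0],
    [0, 0, 0],
    [0, 0, 0],
    [0, 0, 0],
    [0, 0, 0],
    [0, 0, 0],
    [0, 0, 0],
    [0, 0, 0],
  ],
)

```text
time: 1.48
tool_pos: [0.4525, 0.2488, 0.2054]
orientation: [0.001, 1.0, -0.0, -0.0]
wrist_force: [0.3, -0.2, -0.4]
finger_gap: 0.0203
grip_force: 0.0
```

>>> play_rows(
  dp=[
    [0.03, -0.54, 0],
    [0.03, -0.54, 0],
    [0.03, -0.54, 0],
    [0.03, -0.54, 0],
    [0.03, -0.54, 0],
    [0.03, -0.54, 0],
    [0.03, -0.54, 0],
    [0.03, -0.54, 0],
  ],
  angular=[
    [0, 0, 0],
    [0, 0, 0],
    [0, 0, 0],
    [0, 0, 0],
    [0, 0, 0],
    [0, 0, 0],
    [0, 0, 0],
    [0, 0, 0],
  ],
)

```text
time: 2.48
tool_pos: [0.4269, -0.1833, 0.2055]
orientation: [0.001, 1.0, 0.0, 0.0]
wrist_force: [1.0, 1.3, 0.3]
finger_gap: 0.0202
grip_force: 0.0
```

```bash
python3 - <<'E'
from h import *
o=robot.get_obs();m=robot.camera_model("wrist");print(o["time"],o["tool_pos"],o["orientation"],o["finger_gap"],m)
cv2.imwrite("pics/w1.png",robot.camera("wrist")[:,:,::-1])
print(proj(m,[[.53,-.184,.04],[.503,-.18,.04],o["tool_pos"]]))
E
```

```text
2.475 [ 0.4268501  -0.18330589  0.20554487] [5.56057628e-04 9.99999840e-01 8.26428082e-06 1.07827222e-04] 0.020155993307803387 {'intrinsics': array([[315.87576537,   0.        , 280.76113703],
       [  0.        , 315.87576537, 202.98046621],
       [  0.        ,   0.        ,   1.        ]]), 'position': array([ 0.3494248 , -0.18427094,  0.38430666]), 'rotation': array([0.70055479, 0.70054858, 0.09610144, 0.09601657])}
[[280.95073914 270.46726056]
 [284.34257879 249.75753517]
 [282.30445745 246.26733749]]
```

View pics/w1.png

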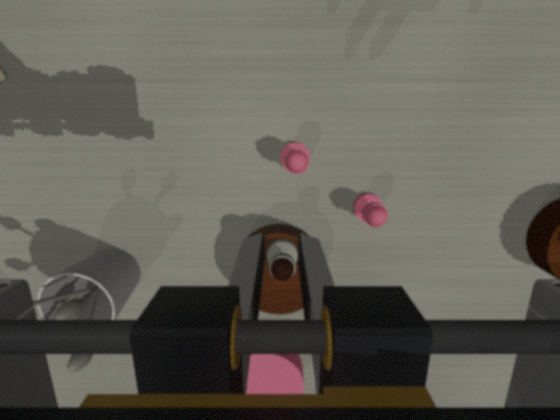

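The fingers hide the stand here: cup foot at (283,250), stand's rear rim at v=224. I'll shift 0.12 m ahead so both are clear of the fingers.

>>> play_rows(
  dp=[
    [-0.4, 0, 0],
    [-0.4, 0, 0],
    [-0.4, 0, 0],
    [0, 0, 0],
    [0, 0, 0],
  ],
  angular=[
    [0, 0, 0],
    [0, 0, 0],
    [0, 0, 0],
    [0, 0, 0],
    [0, 0, 0],
  ],
)

```text
time: 3.15
tool_pos: [0.5466, -0.182, 0.2051]
orientation: [0.001, 1.0, -0.0, -0.001]
wrist_force: [-0.4, -0.3, 0.0]
finger_gap: 0.0203
grip_force: 0.0
```

```bash
cat >> h.py <<'E'
def look(name,name_out,guess_s,guess_c,box):
    """draw guessed stand-rim and foot circles on an enlarged crop"""
    m=robot.camera_model(name); im=robot.camera(name)[:,:,::-1].copy()
    cv2.imwrite(f"pics/{name_out}_raw.png",im); np.save(f"pics/{name_out}.npy",np.r_[m["position"],m["rotation"],m["intrinsics"].ravel()])
    draw(m,im,name_out,guess_s,guess_c,box)
def draw(m,im,out,s,c,box):
    x,y,w,h=box; k=min(800//w,600//h)
    b=cv2.resize(im[y:y+h,x:x+w],None,fx=k,fy=k,interpolation=cv2.INTER_CUBIC)
    for p,z,r,col in((s,.04,.055,(0,255,255)),(s,0,.055,(0,255,0)),(c,.048,.018,(255,255,0)),(c,.04,.018,(255,0,255))):
        q=((proj(m,circ(*p,z,r))-[x,y]+.5)*k).round().astype(int)
        for a in q: cv2.circle(b,tuple(int(i) for i in a),1,col,-1)
    cv2.imwrite(f"pics/{out}.png",b)
E
python3 - <<'E'
from h import *
o=robot.get_obs();print(o["time"],o["tool_pos"])
look("wrist","w2",(.53,-.184),(.503,-.18),(205,90,150,140))
E
```

```text
3.15 [ 0.54660663 -0.18197917  0.20509211]
```

View pics/w2.png

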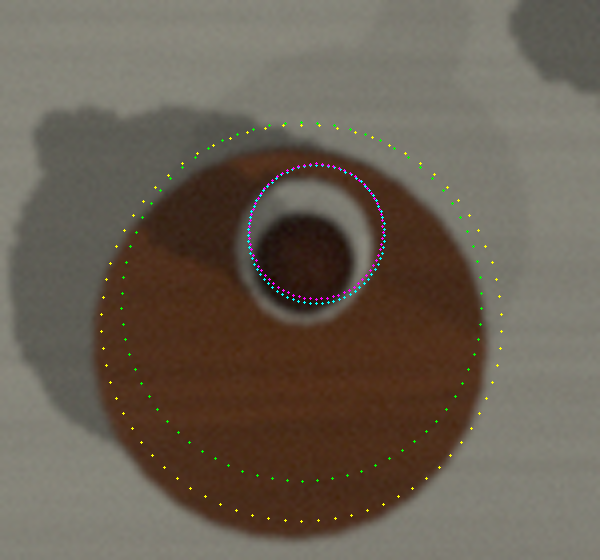

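Here the stand's rim centre is at crop (291,341) and the foot's centre at (304,251), both from the visible edges. I'll convert them to positions.

```bash
python3 - <<'E'
from h import *
d=np.load("pics/w2.npy");m=dict(position=d[:3],rotation=d[3:7],intrinsics=d[7:].reshape(3,3))
im=cv2.imread("pics/w2_raw.png")
f=lambda u,v,z:ray(m,205-.5+u/4,90-.5+v/4,z)
b=im.astype(int);mask=((b[...,2]-b[...,0])>12).astype(np.uint8);mask[:, :225]=0;mask[228:]=0;mask[:,330:]=0
cs=max(cv2.findContours(mask,0,1)[0],key=cv2.contourArea);(u,v),(w,h),a=cv2.fitEllipse(cv2.convexHull(cs));print("ell",(u-204.5)*4,(v-89.5)*4,w*4,h*4)
s=ray(m,u,v,.04);s2=f(291,341,.04);c=f(304,251,.045);print(s,s2,c,"off",c-s2)
for p,q in((f(96,341,.04),f(486,341,.04)),(f(235,251,.046),f(373,251,.046)),(f(304,180,.046),f(304,323,.046))):print(np.linalg.norm(p-q))
mt=robot.camera_model("top");print("top",ray(mt,341.1,225.2,.04),ray(mt,340.6,235.9,.045))
draw(m,im,"w2b",s2[:2],c[:2],(205,90,150,140))
E
```

```text
ell 294.0218505859375 356.1085205078125 416.4617004394531 444.2808837890625
[ 0.5369784  -0.18595423  0.04      ] [ 0.5327456  -0.18677482  0.04      ] [ 0.50753244 -0.18316565  0.045     ] off [-0.02521317  0.00360917  0.005     ]
0.10752052597359864
0.03667316218434825
0.03777423350542531
top [ 0.53196713 -0.18398085  0.04      ] [ 0.50387459 -0.18107031  0.045     ]
```

View pics/w2b.png

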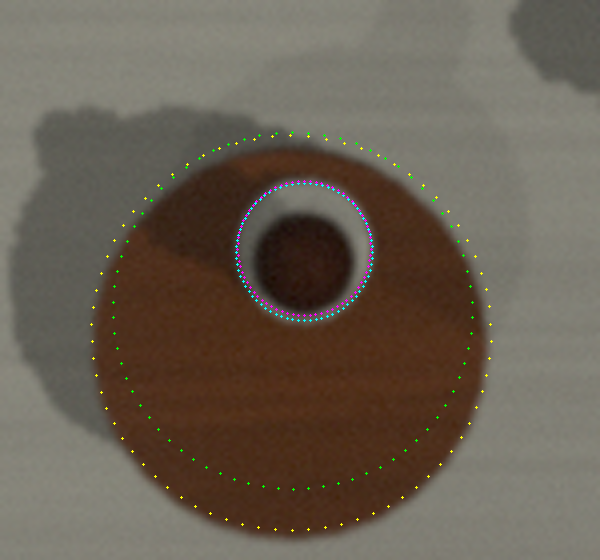

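The fit gives the stand at about (0.5355,-0.187) and the cup at about (0.5075,-0.183), an offset of 28 mm that lies within the stated range. The push heading is -7.3°. I'll turn the tool, go behind the cup and descend.

>>> play_rows(
  dp=[
    [0, 0, 0],
    [0.42, -0.03, 0],
    [0.42, -0.03, 0],
    [0, 0, 0],
    [0, 0, 0.5],
    [0, 0, 0.5],
    [0, 0, 0.4],
    [0, 0, 0],
  ],
  angular=[
    [0, 0, 0.041],
    [0, 0, 0],
    [0, 0, 0],
    [0, 0, 0],
    [0, 0, 0],
    [0, 0, 0],
    [0, 0, 0],
    [0, 0, 0],
  ],
)

```text
time: 4.2
tool_pos: [0.4618, -0.1767, 0.0639]
orientation: [0.065, 0.998, 0.0, -0.002]
wrist_force: [0.2, -0.4, 0.8]
finger_gap: 0.0203
grip_force: 0.0
```

>>> play_rows(
  dp=[
    [0, 0, 0.1],
    [0, 0, 0.1],
    [0, 0, 0],
    [0, 0, 0],
  ],
  angular=[
    [0, 0, 0],
    [0, 0, 0],
    [0, 0, 0],
    [0, 0, 0],
  ],
)

```text
time: 4.7
tool_pos: [0.4635, -0.177, 0.0459]
orientation: [0.065, 0.998, -0.0, 0.0]
wrist_force: [0.4, -0.5, -0.3]
finger_gap: 0.0207
grip_force: 0.0
```

```bash
python3 - <<'E'
from h import *
o=robot.get_obs();p=o["tool_pos"];A=R.from_quat(o["orientation"]).as_matrix();print(o["time"],p,A.round(3).tolist())
for g in((.5075,-.1832,p[2]),(.5355,-.1868,p[2])): print((A.T@(np.array(g)-p)).round(4))
cv2.imwrite("pics/s3.png",cv2.resize(robot.camera("scene")[150:290,140:300,::-1],None,fx=4,fy=4,interpolation=cv2.INTER_CUBIC))
E
```

```text
4.7 [ 0.46348071 -0.17700871  0.04593871] [[-0.992, 0.13, 0.001], [0.13, 0.992, -0.0], [-0.001, -0.0, -1.0]]
[-0.0445 -0.0004  0.    ]
[-0.0727 -0.0004  0.    ]
```

View pics/s3.png

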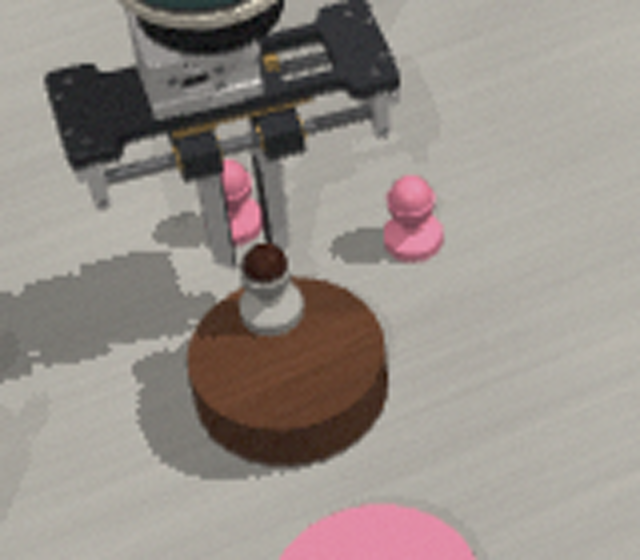

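The scene view shows the fingers behind the cup, lined up with the foot and clear of everything. I'll approach and push slowly.

>>> play_rows(
  dp=[
    [0, 0, 0.01],
    [-0.04, 0, 0],
    [-0.04, 0, 0],
    [-0.04, 0, 0],
    [-0.02, 0, 0],
    [-0.02, 0, 0],
    [-0.015, 0, 0],
    [-0.015, 0, 0],
  ],
  angular=[
    [0, 0, 0],
    [0, 0, 0],
    [0, 0, 0],
    [0, 0, 0],
    [0, 0, 0],
    [0, 0, 0],
    [0, 0, 0],
    [0, 0, 0],
  ],
)

```text
time: 5.75
tool_pos: [0.4821, -0.1794, 0.0445]
orientation: [0.065, 0.998, -0.0, -0.0]
wrist_force: [-0.4, -1.1, -0.1]
finger_gap: 0.0203
grip_force: 0.0
```

>>> play_rows(
  dp=[
    [-0.015, 0, 0],
    [-0.015, 0, 0],
    [-0.015, 0, 0],
    [-0.015, 0, 0],
    [-0.015, 0, 0],
    [-0.015, 0, 0],
    [-0.015, 0, 0],
    [-0.015, 0, 0],
  ],
  angular=[
    [0, 0, 0],
    [0, 0, 0],
    [0, 0, 0],
    [0, 0, 0],
    [0, 0, 0],
    [0, 0, 0],
    [0, 0, 0],
    [0, 0, 0],
  ],
)

```text
time: 6.75
tool_pos: [0.4941, -0.181, 0.0445]
orientation: [0.065, 0.998, -0.0, -0.0]
wrist_force: [-0.6, -0.8, 0.8]
finger_gap: 0.0204
grip_force: 0.3
```

>>> play_rows(
  dp=[
    [-0.015, 0, 0],
    [-0.015, 0, 0],
    [-0.015, 0, 0],
    [-0.015, 0, 0],
    [0, 0, 0],
  ],
  angular=[
    [0, 0, 0],
    [0, 0, 0],
    [0, 0, 0],
    [0, 0, 0],
    [0, 0, 0],
  ],
)

```text
time: 7.38
tool_pos: [0.5, -0.1817, 0.0445]
orientation: [0.065, 0.998, -0.0, 0.0]
wrist_force: [-0.1, 0.4, 0.6]
finger_gap: 0.0199
grip_force: 0.0
```

```bash
python3 - <<'E'
from h import *
o=robot.get_obs();p=o["tool_pos"];A=R.from_quat(o["orientation"]).as_matrix();print(o["time"],p)
print("pred cup",p-A[:,0]*.023,"to go",(A.T@(np.array((.5355,-.1868,p[2]))-p)).round(4))
m=robot.camera_model("scene");im=robot.camera("scene")[:,:,::-1].copy()
draw(m,im,"s4",(.5355,-.1868),(p-A[:,0]*.023)[:2],(170,190,90,80))
E
```

```text
7.375 [ 0.50002419 -0.18174157  0.04449755]
pred cup [ 0.52282965 -0.18472671  0.04449996] to go [-0.0358 -0.0004  0.    ]
```

View pics/s4.png

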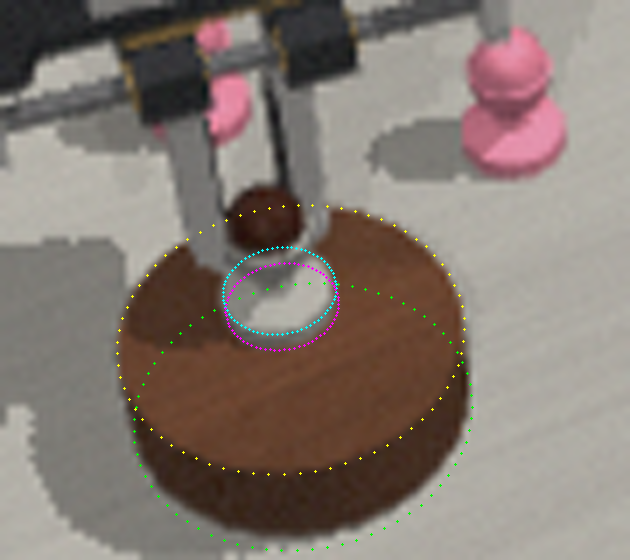

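The prediction matches the picture, and stand and cup outlines both agree within about 1 mm. Some 12.8 mm remains, so I'll push 12 mm and then back off for a look from above.

>>> play_rows(
  dp=[
    [-0.015, 0, 0],
    [-0.015, 0, 0],
    [-0.015, 0, 0],
    [-0.015, 0, 0],
    [-0.015, 0, 0],
    [-0.015, 0, 0],
    [-0.015, 0, 0],
    [-0.015, 0, 0],
  ],
  angular=[
    [0, 0, 0],
    [0, 0, 0],
    [0, 0, 0],
    [0, 0, 0],
    [0, 0, 0],
    [0, 0, 0],
    [0, 0, 0],
    [0, 0, 0],
  ],
)

```text
time: 8.43
tool_pos: [0.5119, -0.1833, 0.0445]
orientation: [0.065, 0.998, -0.0, 0.0]
wrist_force: [-0.8, 0.7, -0.3]
finger_gap: 0.0198
grip_force: 0.3
```

>>> play_rows(
  dp=[
    [0, 0, 0],
    [0.05, 0, 0],
    [0.15, 0, 0],
    [0.3, 0, 0],
    [0, 0, -0.4],
    [0, 0, -0.6],
    [0, 0, -0.6],
    [0, 0, 0],
  ],
  angular=[
    [0, 0, 0],
    [0, 0, 0],
    [0, 0, 0],
    [0, 0, 0],
    [0, 0, 0],
    [0, 0, 0],
    [0, 0, 0],
    [0, 0, 0],
  ],
)

```text
time: 9.43
tool_pos: [0.4631, -0.1773, 0.2082]
orientation: [0.065, 0.998, 0.0, 0.003]
wrist_force: [-0.4, -0.1, -0.8]
finger_gap: 0.02
grip_force: 0.0
```

>>> play_rows(
  dp=[
    [-0.4, 0, 0],
    [-0.4, 0, 0],
    [-0.2, 0, 0],
    [0, 0, 0],
    [0, 0, 0],
  ],
  angular=[
    [0, 0, 0],
    [0, 0, 0],
    [0, 0, 0],
    [0, 0, 0],
    [0, 0, 0],
  ],
)

```text
time: 10.05
tool_pos: [0.56, -0.1898, 0.204]
orientation: [0.065, 0.998, 0.0, -0.001]
wrist_force: [0.3, 0.3, -0.2]
finger_gap: 0.0203
grip_force: 0.0
```

```bash
python3 - <<'E'
from h import *
o=robot.get_obs();print(o["time"],o["tool_pos"])
look("wrist","w5",(.5355,-.1868),(.5347,-.1863),(205,70,150,150))
E
```

```text
10.05 [ 0.56002423 -0.18984355  0.20397635]
```

View pics/w5.png

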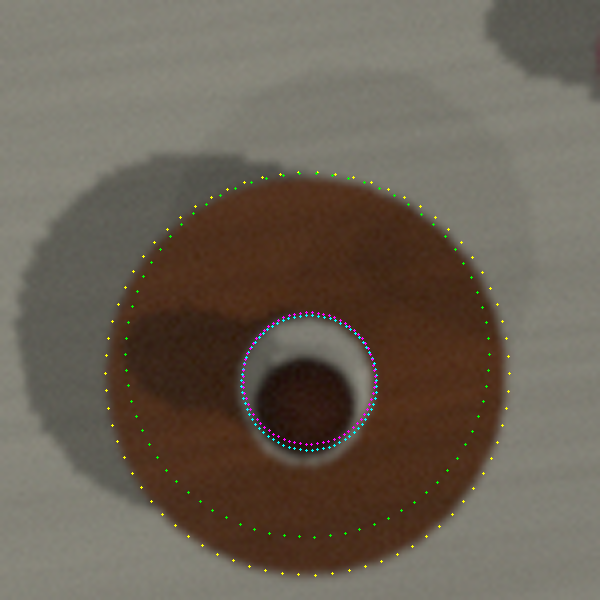

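The close view shows the stand's rim on its fitted circle, centred near crop (307,374). The foot's ring is centred near (308,384), so the cup is upright and within about 2 mm of centre. The arm is clear, so I'm handing in.

```bash
python3 -c "
from plant import robot
print(robot.job_done())"
```

```text
the job is handed in; nothing more can be done
None
```

The off-centre cup (right-hand stand) now stands upright, within about 2 mm of its stand's centre by the last camera view; nothing else was touched, and the job was handed in at about 10 s, with no verdict returned.

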